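Click the beard trimmer's length wheel back to its mark

ROBOT

A 6-joint arm with a two-finger parallel gripper is mounted at the origin on the work surface. World frame = base frame: x ahead of the robot, y to its left, z up, the work surface at z = 0. Lengths are in m, angles in rad, forces in N, time in s.
With the tool pointing down it reaches from about 0.375 to 0.825 m from the base axis. Payload 5.5 kg.
Tool frame: the origin (TCP) lies at the very end of the fingers, on their centre line; the grasp point (between the pads) lies 19 mm behind it (env.tcp_to_grasp is the distance from the TCP to the grasp point, in m); y points along the fingers, x is the direction in which the jaws open and shut, and the axes are right-handed (so a half turn about y gives the same grasp; the last joint's range is limited). The gripper opens to 85 mm and grips with 20 to 120 N. Pads are 22 mm wide; open, the fingers measure 114 mm over their backs; the gripper's body (76 mm by 85 mm) begins 54 mm behind the grasp point. The pads swing forward as they close: fully open they stand 13 mm farther back than shut.
Start: joints at [1.289, 0.314, -0.047, 1.21, 0, 1.571], TCP at [0.167, 0.576, 0.231] pointing down, gripper open.
Joint ranges: [-2.67, 2.67], [-0.69, 1.73], [-1.03, 1.25], [-2.08, 2.16], [-1.42, 1.45], [-3.14, 3.14]. Speed limits (rad/s): [2.39, 2.39, 3.01, 3.14, 3.14, 3.14].

INTERFACE

Orientations are given as a unit quaternion [w, x, y, z].
In Python, from cell import env gives the robot as it stands. The module is installed in compiled form; this text tells all that it offers.
- The arm moves only by the tool send_rows, never from a script. Its argument "deltas" is a list of rows, each a list of 3 entries, a list of its own where there are three numbers: the gripper command: -1 is shut, 1 is fully open, values between are in proportion, then the shift along the tool's x, y, z in units of 0.5 m (1.0 is 0.5 m), then the turn about the tool's y in units of 180 degrees (1.0 is 180 degrees). A call has exactly 5 rows; each row is the pose to reach, as a shift and turn from the pose measured when the call began, along the tool's axes at that moment, turning the shorter way round; what a row does not reach only later rows make up. A row lasts 1/8 s, in which the tool goes at most 62.5 mm and 10.7 degrees, less where a joint would pass 70% of its speed; a pose out of reach is approached as far as the arm can. A call with a number of a shift or a turn outside -1 to 1 is refused whole. A call with a gripper value outside its range is refused whole. The fingers move at their own pace and stop on an object; "newtons" is the grip in N (left out, the last holds). Time passes only in rows, so rows that repeat a pose let the fingers close, or fill a call up. It gives the time, the measured TCP pose, the force and the opening at its end, in the units of the state.
- env.get_state(): the state, without advancing time (a new reading comes with each control period).
- env.camera(name): name is "side" or "top"; returns the picture (384x512x3 uint8, red, green, blue); there is no depth.
- env.calibration(name): a dict with "fovy" (degrees; the focal length in pixels is half the picture's height over the tangent of half this angle, whatever the lens; pixels are square), "cx", "cy" (the principal point, pixels), "rvec" (rotation vector, rad) and "tvec" (3), from world to camera coordinates, as OpenCV has them. Camera axes: x right, y down, z forward; pixel columns grow to the right and rows downward; lengths in m; the calibration is good to about 2 mm. A picture is of the moment at which its call begins. calibration takes no time and is no camera call.
- env.job_done(): hands the job in, once; it reports no verdict.
The state is a dict: "time": time; "qpos": joint angles; "dq": joint speeds; "joint_efforts": joint torques, N m; "tool_pos": TCP position; "ee_rot": TCP orientation; "force": force on the tool from outside, world axes, zero at the start; "wrist_torque": the same for the moment, N m; "grip_width": finger opening in m.
Only numpy, scipy, OpenCV 4.12 (cv2) and the standard library are available. Lean on these libraries where they do the work, as an engineer would, in place of code of your own. Each camera call takes 0.05 s, during which the arm holds its last target. There are 200 camera calls.

TASK

The black beard trimmer lies in its open clear case and its length wheel has been knocked off its usual setting. Without picking the trimmer up, brush the wheel round with a fingertip, click by click, until the orange bar on the wheel has clicked in at the white pointer on the trimmer's neck, then take the hand away. Be gentle, leave the trimmer lying in its case, and do not disturb the white clipper, the red comb or the oil bottle.

Things in the scene. Friction and masses are not known exactly. Their poses are not given: they have to be found in the camera images.
- wheel (a joint): Angle of the trimmer's length wheel, rad. 0 = orange bar straight up at the white pointer. Spring click stops every 0.349 rad (20 deg, 7.7 mm of rim), one exactly at 0; left within 0.1 rad of a stop it snaps in, near midway it may stay between two. Starts 2 to 4 clicks below 0 (-1.5 to -0.6). Grows as the wheel's top moves to the trimmer's +y. Turns both ways, end stops at -2.23 and +1.19.
- wheel_top (a point): Highest point of the length wheel, midway along its width, about 53 mm above the table; does not turn with it. The wheel is a grey ribbed ring 44 mm across, 20 mm wide, 5 to 7 mm proud of handle and neck. Axes as trimmer: x the wheel's axis, y the way its top moves as the value grows. About 2 N along the rim gets it out of a stop; a fingertip pressed on top with 4 to 10 N carries it round.
- pointer (a point): Middle of the white pointer, a raised white bar 11 x 4 mm on top of the trimmer's neck beside the wheel, 19 mm from the wheel's centre towards the blade and 5 mm lower than the wheel's top. The orange bar on the wheel runs across its full 20 mm width and is 4 mm wide; the other click stops have short white ticks at the rim next to the pointer.
- trimmer_mid (a point): Middle of the trimmer on its long axis, 20 mm behind the wheel's centre, about 31 mm above the table. Axes as trimmer.
- trimmer: Black cordless beard trimmer, loose, 0.15 to 0.25 kg, 175 x 38 mm, in two open cradles of the case, 1 mm play, on a foam pad that gives 1 mm per 5 N, 5 mm at most. Origin on its underside below the wheel's centre, 39 mm under the wheel's top. x along it to the blade, z up. Handle x = -103 to -11 mm (top z = 34 mm), wheel -10 to 10, neck 11 to 39 mm (top z = 32 mm), comb teeth to 71 mm.
- case: Clear plastic case, fixed, laid open like a book: the half with grey insert and trimmer is 212 x 92 mm with walls 24 mm high; the other half, same size, lies on its -y side with three black guide combs (up to 24 mm high). Origin on the table under the centre of the trimmer's half, x along the trimmer to its blade, z up; the wheel's centre is at x = 12 mm, y = 0.
- clipper: White hair clipper lying loose on the table off the case's handle end, 193 x 46 x 43 mm. Origin on its underside near the middle, x to its blade. Not to be disturbed.
- comb: Red barber's comb lying flat and loose on the table on the case's +y side, 175 x 31 x 5 mm, long side along its x. Origin on its underside in the middle. Not to be disturbed.
- oil: Small white oil bottle with a red cap standing loose on the table off the case's blade end, 30 mm across, 75 mm high. Origin under its centre, z up. Not to be disturbed.

How it is judged:
By the outcome, as a careful person would: the job done as asked, in the order asked, and still so for the second after the job is handed in, with the robot touching nothing.
It also fails if it takes over 42 s, if anything falls off the work surface, if the arm or the gripper's body presses on something with over 40 N, if the wrist force passes 120 N, or if a joint passes its speed limit or range.

## Working session

There is one attempt and no reset: what is moved stays moved. The work goes in short steps, Python scripts to look and compute and a tool call to move; the robot and the scene stay as the last step left them, time stands still between calls to the robot, and variables do not carry over. Pictures are saved under pics/ and viewed, about 8 in all and at most 12, crops included, and the job is handed in when it is done.

Besides the shell and the picture viewer there is one more tool, called as name([rows], argument=value, ...), one row to a line, values as JSON. send_rows: Moves the arm, as the interface text tells. Its arguments: {"type":"object","properties":{"deltas":{"type":"array"},"newtons":{"type":"number"}},"required":["deltas"]}

```bash
mkdir -p pics; cat > h.py <<'E'
from cell import env
import numpy as np, cv2
from scipy.spatial.transform import Rotation as R
def cal(n):
    c=env.calibration(n); f=192/np.tan(np.radians(c['fovy'])/2)
    K=np.array([[f,0,c['cx']],[0,f,c['cy']],[0,0,1]]); return K,np.array(c['rvec'],float),np.array(c['tvec'],float)
def proj(n,p):
    K,r,t=cal(n); return cv2.projectPoints(np.array(p,float).reshape(-1,1,3),r,t,K,None)[0].reshape(-1,2)
def unproj(n,uv,z):
    K,r,t=cal(n); M=R.from_rotvec(r.ravel()).as_matrix(); t=t.ravel()
    o=-M.T@t; d=M.T@np.linalg.inv(K)@np.array([uv[0],uv[1],1]); return o+d*(z-o[2])/d[2]
def shot(n,name,crop=None,s=1):
    im=env.camera(n)[:,:,::-1]
    if crop: a,b,c,d=crop; im=im[b:d,a:c]
    cv2.imwrite(f'pics/{name}.png',cv2.resize(im,None,fx=s,fy=s,interpolation=cv2.INTER_CUBIC))
E
python3 - <<'E'
from h import *
shot('top','t1',None,1.5);shot('side','s1',None,1.5)
for n in('top','side'): print(n,env.calibration(n))
print(env.get_state())
E
```

```text
top {'fovy': 56.17499964345743, 'cx': 257.8529872182483, 'cy': 195.87543381151883, 'rvec': array([ 2.14737463, -2.15260038,  0.03744345]), 'tvec': array([0.03287217, 0.60266118, 0.65700644])}
side {'fovy': 50.51578794176824, 'cx': 256.460985528127, 'cy': 195.57472472918857, 'rvec': array([ 2.36848782, -0.25677146,  0.1077627 ]), 'tvec': array([-0.57589812,  0.15284246,  0.72146015])}
{'time': 0.1, 'qpos': array([ 1.28898009e+00,  3.14170030e-01, -4.79397775e-02,  1.21019753e+00,
       -4.06445008e-06,  1.57078914e+00]), 'dq': array([ 0.00023145, -0.00359171,  0.00241748,  0.0006448 ,  0.00278875,
        0.00043426]), 'joint_efforts': array([ 4.80686540e-04, -5.40768456e+01,  3.40541124e+01,  1.11720615e-02,
        1.00022414e-04, -4.56054607e-06]), 'tool_pos': array([0.16672294, 0.57585148, 0.23052918]), 'ee_rot': array([-0.56494179,  0.56558599,  0.424399  , -0.4252514 ]), 'force': array([0.58328983, 0.03032608, 0.64656614]), 'wrist_torque': array([ 0.02058564, -0.00049448,  0.01217555]), 'grip_width': 0.0853456386044741}
```

View pics/t1.png

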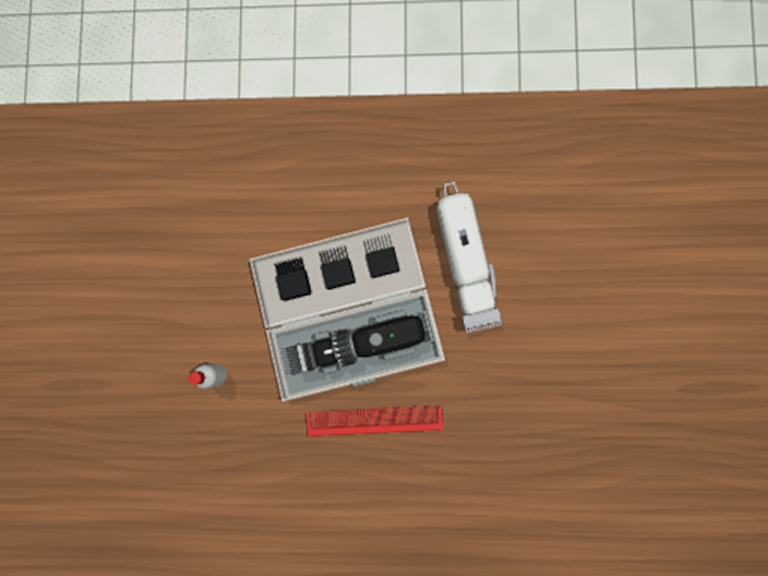

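View pics/s1.png

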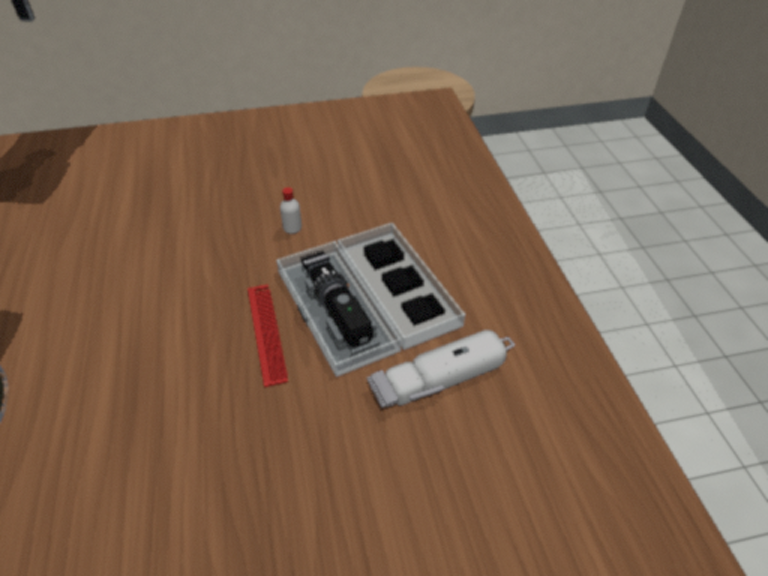

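The top view shows the wheel at about (343,347)/1.5, the blade to the left, the comb below and the oil bottle at left. The clipper is at right. I'll enlarge both views around the wheel.

```bash
python3 - <<'E'
from h import *
shot('top','t2',(170,190,300,270),6);shot('side','s2',(180,150,270,240),6)
print(unproj('top',(343/1.5,347/1.5),.053),unproj('side',(329/1.5,285/1.5),.053))
print(unproj('top',(200/1.5,378/1.5),0.0),unproj('top',(390/1.5,335/1.5),.048))
E
```

```text
[0.53580421 0.08335385 0.053     ] [0.52858656 0.06519366 0.053     ]
[0.49427898 0.28103541 0.        ] [0.55037732 0.02636785 0.048     ]
```

View pics/t2.png

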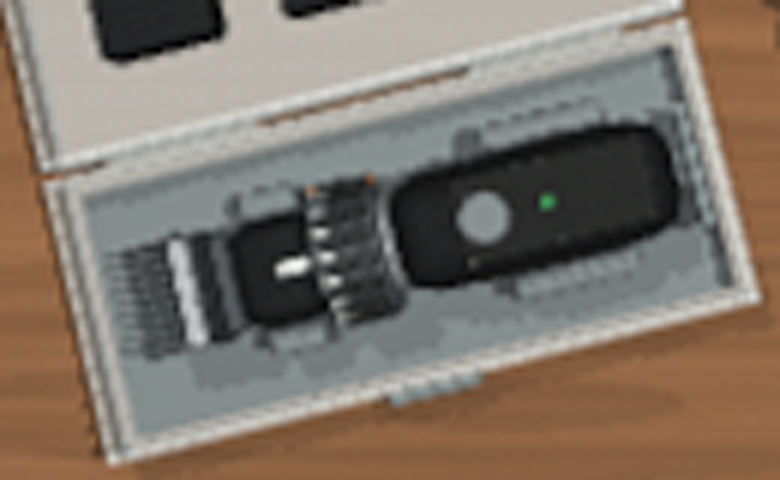

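View pics/s2.png

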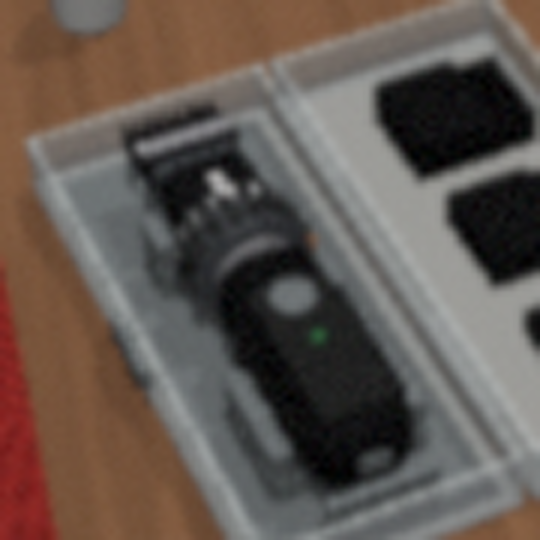

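```bash
cat >> h.py <<'E'
def px(u,v): return (170+(u+.5)/6-.5,190+(v+.5)/6-.5)
E
python3 - <<'E'
from h import *
P=unproj('top',px(293,267),.048);B=unproj('top',px(483,215),.048);L=unproj('top',px(547,201),.048)
a=(P-L);a/=np.linalg.norm(a);b=(P-B);b/=np.linalg.norm(b)
print('P',P,B,L,'yaw',np.degrees(np.arctan2(a[1],a[0])),np.degrees(np.arctan2(b[1],b[0])))
Q=unproj('side',(180+219/6,150+183/6),.048);QL=unproj('side',(180+318/6,150+335/6),.048);QB=unproj('side',(180+293/6,150+297/6),.048);print('side',Q,QB,QL)
a[2]=0;yd=np.array([-a[1],a[0],0]);W=P-.019*a+[0,0,.005];print('Wtop',W,a,yd)
C=W-[0,0,.022]
for k in range(2,5):
  th=-k*.349066
  pts=[C+s*a+.022*(np.sin(th)*yd+[0,0,np.cos(th)]) for s in(-.01,.01)]
  print(k,((proj('top',pts)-[170,190])*6).round().tolist(),((proj('side',pts)-[180,150])*6).round().tolist())
s=env.get_state();q=s['ee_rot'];M=R.from_quat(np.r_[q[1:],q[0]]).as_matrix();print(M.round(3),M.T@(W+[0,0,.06]-s['tool_pos']))
E
```

```text
P [0.53071275 0.10295943 0.048     ] [0.54657874 0.04458498 0.048     ] [0.55083325 0.02499139 0.048     ] yaw 104.47010063433169 105.205482093697
side [0.52757201 0.09829276 0.048     ] [0.54317917 0.04040486 0.048     ] [0.54818558 0.02220118 0.048     ]
Wtop [0.53546037 0.08456214 0.053     ] [-0.24987475  0.96827817  0.        ] [-0.96827817 -0.24987475  0.        ]
2 [[371.0, 196.0], [308.0, 212.0]] [[299.0, 213.0], [275.0, 176.0]]
3 [[369.0, 181.0], [307.0, 197.0]] [[313.0, 221.0], [288.0, 184.0]]
4 [[370.0, 173.0], [309.0, 189.0]] [[320.0, 233.0], [296.0, 196.0]]
[[ 0.278 -0.    -0.961]
 [ 0.961 -0.001  0.278]
 [-0.001 -1.    -0.   ]] [-0.36940435  0.11815814 -0.4908098 ]
```

The wheel's top is near (0.535, 0.083, 0.053). Trimmer x points at about 104.5° in world. The orange bar is 3 to 4 clicks below 0. I'm moving over with the gripper shut.

send_rows([
  [-1, [-0.074, 0, -0.098], -0.03],
  [-1, [-0.148, 0, -0.196], -0.07],
  [-1, [-0.222, 0, -0.294], -0.11],
  [-1, [-0.296, 0, -0.392], -0.14],
  [-1, [-0.37, 0, -0.49], -0.17],
], newtons=20)

```text
time: 0.82
tool_pos: [0.3515, 0.3285, 0.231]
ee_rot: [0.432, -0.432, -0.559, 0.56]
force: [0.3, 0.3, -0.1]
grip_width: 0.0
```

```bash
cat >> h.py <<'E'
W=np.array([.5345,.083,.053]);A=np.radians(104.5)
def rel(off=(0,0,0),W=W):
    "off in trimmer axes from wheel top -> tool units"
    s=env.get_state();q=s['ee_rot'];M=R.from_quat(np.r_[q[1:],q[0]]).as_matrix()
    T=R.from_euler('z',A).as_matrix(); tgt=W+T@np.array(off)
    ang=(np.arctan2(M[1,0],M[0,0])-A)/np.pi
    print('t',s['time'],'pos',s['tool_pos'].round(4),'trim-off mm',(1e3*T.T@(s['tool_pos']-W)).round(1),'F',s['force'].round(2),'w',round(s['grip_width'],4))
    print('units',(M.T@(tgt-s['tool_pos'])/.5).round(4),'turn',ang.round(4),'down',M[:,1].round(3))
E
python3 -c "
from h import *
rel((0,-.005,.06))"
```

```text
t 0.825 pos [0.3515 0.3285 0.231 ] trim-off mm [283.5 115.7 178. ] F [ 0.32  0.34 -0.13] w 0.0
units [-0.5675  0.2364 -0.2399] turn 0.0009 down [ 0.    -0.001 -1.   ]
```

send_rows([
  [-1, [-0.114, 0, -0.048], 0],
  [-1, [-0.228, 0, -0.096], 0],
  [-1, [-0.342, 0.04, -0.144], 0],
  [-1, [-0.456, 0.12, -0.192], 0],
  [-1, [-0.567, 0.2, -0.24], 0],
])

```text
time: 1.45
tool_pos: [0.5282, 0.0987, 0.1438]
ee_rot: [-0.432, 0.433, 0.56, -0.559]
force: [0.9, 1.3, -0.4]
grip_width: -0.0
```

```bash
python3 -c "
from h import *
rel((0,-.005,.012))
shot('side','s3',(150,110,300,240),5)"
```

```text
t 1.45 pos [0.5282 0.0987 0.1438] trim-off mm [16.8  2.1 90.8] F [ 0.93  1.26 -0.35] w -0.0
units [-0.0335  0.1577 -0.014 ] turn 0.0007 down [ 0.001 -0.    -1.   ]
```

View pics/s3.png

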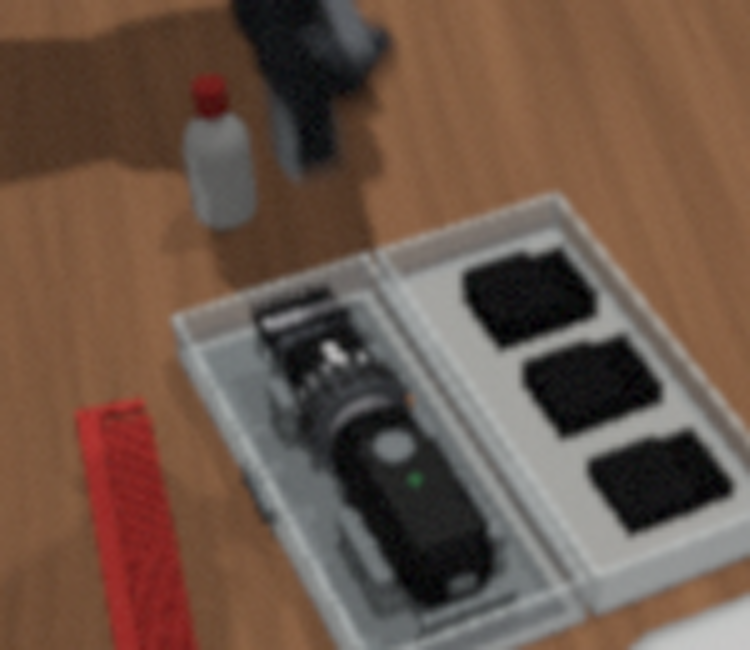

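The gripper is above and shut; the orange bar shows on the far side at (408,398). Going down to 12 mm above the wheel.

send_rows([
  [-1, [-0.0335, 0.05, -0.014], 0],
  [-1, [-0.0335, 0.1, -0.014], 0],
  [-1, [-0.0335, 0.14, -0.014], 0],
  [-1, [-0.0335, 0.158, -0.014], 0],
  [-1, [-0.0335, 0.158, -0.014], 0],
])

```text
time: 2.12
tool_pos: [0.5394, 0.0788, 0.0598]
ee_rot: [0.433, -0.434, -0.557, 0.561]
force: [-0.1, 0.1, -0.5]
grip_width: -0.0002
```

```bash
python3 -c "
from h import *
rel((0,-.005,.00))
shot('side','s4',(180,130,280,230),6)"
```

```text
t 2.125 pos [0.5394 0.0788 0.0598] trim-off mm [-5.3 -3.7  6.8] F [-0.05  0.12 -0.54] w -0.0002
units [ 0.0107  0.0136 -0.0026] turn -0.0005 down [-0.003 -0.006 -1.   ]
```

View pics/s4.png

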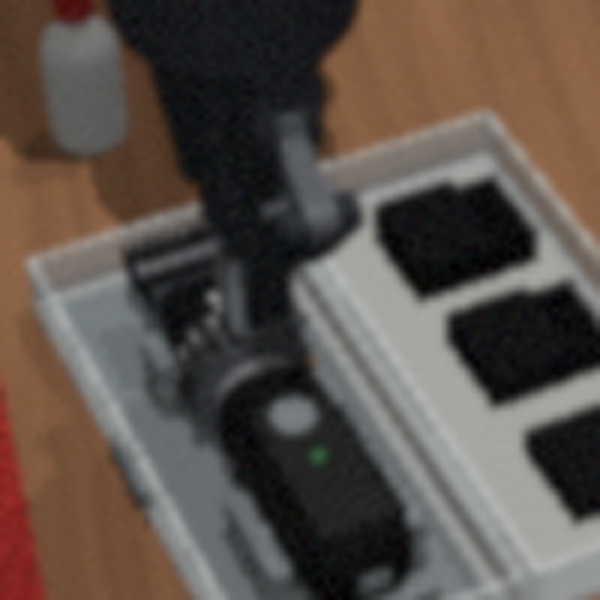

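The fingertip is over the wheel, slightly on its −y side. I'll correct x and lower until it touches.

send_rows([
  [-1, [0.0107, 0, -0.005], 0],
  [-1, [0.0107, 0.003, -0.005], 0],
  [-1, [0.0107, 0.006, -0.005], 0],
  [-1, [0.0107, 0.009, -0.005], 0],
  [-1, [0.0107, 0.011, -0.005], 0],
])

```text
time: 2.8
tool_pos: [0.541, 0.0846, 0.0548]
ee_rot: [0.433, -0.434, -0.557, 0.561]
force: [-0.1, 0.4, 0.3]
grip_width: -0.0003
```

```bash
python3 -c "
from h import *
rel((0,-.006,-.001))"
```

```text
t 2.8 pos [0.541  0.0846 0.0548] trim-off mm [-0.1 -6.7  1.8] F [-0.09  0.41  0.31] w -0.0003
units [0.0002 0.0057 0.0014] turn -0.0005 down [-0.002 -0.006 -1.   ]
```

send_rows([
  [-1, [0, 0.001, 0], 0],
  [-1, [0, 0.002, 0], 0],
  [-1, [0, 0.003, 0], 0],
  [-1, [0, 0.0045, 0], 0],
  [-1, [0, 0.0045, 0], 0],
])

```text
time: 3.42
tool_pos: [0.5412, 0.0846, 0.0527]
ee_rot: [0.433, -0.434, -0.557, 0.561]
force: [0.2, -0.2, 0.8]
grip_width: 0.0003
```

```bash
python3 -c "
from h import *
rel((0,-.006,-.001))"
```

```text
t 3.425 pos [0.5412 0.0846 0.0527] trim-off mm [-0.1 -6.9 -0.3] F [ 0.24 -0.25  0.84] w 0.0003
units [0.0002 0.0015 0.0017] turn -0.0005 down [-0.002 -0.006 -1.   ]
```

send_rows([
  [-1, [0, 0.001, 0], 0],
  [-1, [0, 0.002, 0], 0],
  [-1, [0, 0.003, 0], 0],
  [-1, [0, 0.003, 0], 0],
  [-1, [0, 0.003, 0], 0],
])

```text
time: 4.05
tool_pos: [0.5416, 0.0847, 0.0517]
ee_rot: [0.432, -0.434, -0.557, 0.56]
force: [-0.2, 0.3, 6.1]
grip_width: -0.0001
```

Contact at 6 N. Brushing one click (about 8.5 mm) along +y.

send_rows([
  [-1, [0, 0.001, 0.004], 0],
  [-1, [0, 0.001, 0.008], 0],
  [-1, [0, 0.001, 0.012], 0],
  [-1, [0, 0.001, 0.016], 0],
  [-1, [0, 0.001, 0.017], 0],
])

```text
time: 4.68
tool_pos: [0.5337, 0.0827, 0.0517]
ee_rot: [0.432, -0.434, -0.557, 0.56]
force: [0.5, -0.3, 6.4]
grip_width: -0.0004
```

```bash
python3 -c "
from h import *
rel((0,-.006,-.001))"
```

```text
t 4.675 pos [0.5337 0.0827 0.0517] trim-off mm [-0.1  0.8 -1.3] F [ 0.51 -0.31  6.39] w -0.0004
units [ 0.0003 -0.0005 -0.0137] turn -0.0005 down [ 0.    -0.005 -1.   ]
```

send_rows([
  [-1, [0, 0.0005, 0.004], 0],
  [-1, [0, 0.0005, 0.008], 0],
  [-1, [0, 0.0005, 0.012], 0],
  [-1, [0, 0.0005, 0.015], 0],
  [-1, [0, 0.0005, 0.015], 0],
])

```text
time: 5.3
tool_pos: [0.5262, 0.0808, 0.0517]
ee_rot: [0.432, -0.434, -0.557, 0.56]
force: [-0.2, -0.7, 6.0]
grip_width: -0.0002
```

send_rows([
  [-1, [0, -0.015, 0], 0],
  [-1, [0, -0.05, 0], 0],
  [-1, [0, -0.1, -0.01], 0],
  [-1, [0, -0.1, -0.028], 0],
  [-1, [0, -0.1, -0.028], 0],
])

```text
time: 5.92
tool_pos: [0.5399, 0.0845, 0.101]
ee_rot: [0.432, -0.434, -0.557, 0.56]
force: [-0.1, -0.4, -0.2]
grip_width: -0.0002
```

```bash
python3 -c "
from h import *
rel((0,-.006,-.001))
shot('side','s5',(190,140,270,220),7)"
```

```text
t 5.925 pos [0.5399 0.0845 0.101 ] trim-off mm [ 0.1 -5.6 48. ] F [-0.15 -0.4  -0.23] w -0.0002
units [ 0.0002  0.098  -0.0009] turn -0.0005 down [-0.    -0.005 -1.   ]
```

View pics/s5.png

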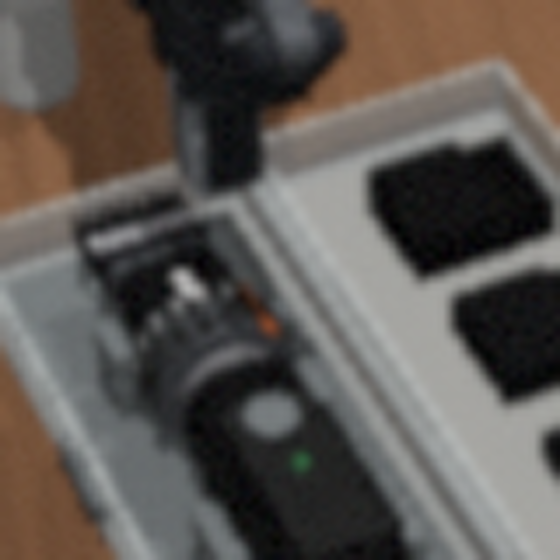

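The orange bar is at (247,290)–(270,326) and the pointer at about (182,284). I'll compare that with predictions, using the side view's own offset.

```bash
python3 -c "
from h import *
P=unproj('side',(190+182/7,140+284/7),.048);a=np.array([np.cos(A),np.sin(A),0]);yd=np.array([-a[1],a[0],0])
C=P-.019*a+[0,0,-.017];print(C)
for k in(0,1,1.5,2,2.5,3):
  th=-k*.349
  print(k,((proj('side',[C+s*a+.022*(np.sin(th)*yd+[0,0,np.cos(th)]) for s in(-.01,.01)])-[190,140])*7).round().tolist())"
```

```text
[0.53129863 0.07990737 0.031     ]
0 [[221.0, 335.0], [193.0, 291.0]]
1 [[245.0, 330.0], [217.0, 286.0]]
1.5 [[257.0, 330.0], [229.0, 286.0]]
2 [[267.0, 332.0], [239.0, 288.0]]
2.5 [[276.0, 335.0], [248.0, 292.0]]
3 [[283.0, 341.0], [255.0, 297.0]]
```

It's at −2 clicks, so the two clicks moved cleanly (it started at −4). Repeating the same stroke for two more.

send_rows([
  [-1, [0, 0.04, -0.0028], 0],
  [-1, [0, 0.075, -0.0028], 0],
  [-1, [0, 0.088, -0.0028], 0],
  [-1, [0, 0.091, -0.0028], 0],
  [-1, [0, 0.091, -0.0028], 0],
])

```text
time: 6.6
tool_pos: [0.5405, 0.0845, 0.0553]
ee_rot: [0.433, -0.434, -0.557, 0.561]
force: [-0.3, -0.4, -0.1]
grip_width: 0.0003
```

```bash
python3 -c "
from h import *
rel((0,-.007,-.0013))"
```

```text
t 6.6 pos [0.5405 0.0845 0.0553] trim-off mm [-0.  -6.2  2.3] F [-0.3  -0.45 -0.07] w 0.0003
units [ 0.0001  0.0073 -0.0016] turn -0.0005 down [-0.001 -0.005 -1.   ]
```

send_rows([
  [-1, [0, 0.003, -0.0016], 0],
  [-1, [0, 0.005, -0.0016], 0],
  [-1, [0, 0.0065, -0.0016], 0],
  [-1, [0, 0.0078, -0.0016], 0],
  [-1, [0, 0.0078, -0.0016], 0],
])

```text
time: 7.22
tool_pos: [0.5419, 0.0848, 0.0519]
ee_rot: [0.432, -0.434, -0.557, 0.56]
force: [-0.7, -0.6, 4.5]
grip_width: 0.0002
```

```bash
python3 -c "
from h import *
rel((0,.001,-.0013))"
```

```text
t 7.225 pos [0.5419 0.0848 0.0519] trim-off mm [-0.1 -7.6 -1.1] F [-0.74 -0.57  4.48] w 0.0002
units [0.0002 0.0005 0.0171] turn -0.0005 down [-0.    -0.005 -1.   ]
```

send_rows([
  [-1, [0, 0.0012, 0.004], 0],
  [-1, [0, 0.0012, 0.008], 0],
  [-1, [0, 0.0012, 0.012], 0],
  [-1, [0, 0.0012, 0.016], 0],
  [-1, [0, 0.0012, 0.0165], 0],
])

```text
time: 7.85
tool_pos: [0.534, 0.0828, 0.0518]
ee_rot: [0.432, -0.435, -0.557, 0.56]
force: [1.5, 0.4, 5.5]
grip_width: -0.0002
```

send_rows([
  [-1, [0, 0.0005, 0.004], 0],
  [-1, [0, 0.0005, 0.008], 0],
  [-1, [0, 0.0005, 0.012], 0],
  [-1, [0, 0.0005, 0.015], 0],
  [-1, [0, 0.0005, 0.015], 0],
])

```text
time: 8.48
tool_pos: [0.5266, 0.0809, 0.0518]
ee_rot: [0.432, -0.434, -0.557, 0.56]
force: [-0.1, 0.9, 6.4]
grip_width: 0.0
```

send_rows([
  [-1, [0, -0.015, 0], 0],
  [-1, [0, -0.05, 0], 0],
  [-1, [0, -0.1, -0.01], 0],
  [-1, [0, -0.1, -0.028], 0],
  [-1, [0, -0.1, -0.028], 0],
])

```text
time: 9.1
tool_pos: [0.5402, 0.0847, 0.1011]
ee_rot: [0.432, -0.434, -0.557, 0.56]
force: [0.2, -0.7, -0.6]
grip_width: -0.0002
```

```bash
python3 -c "
from h import *
rel((0,-.007,-.001))
shot('side','s6',(190,140,270,220),7)"
```

```text
t 9.1 pos [0.5402 0.0847 0.1011] trim-off mm [ 0.2 -5.9 48.1] F [ 0.16 -0.66 -0.56] w -0.0002
units [ 0.0001  0.0982 -0.0023] turn -0.0004 down [-0.    -0.005 -1.   ]
```

View pics/s6.png

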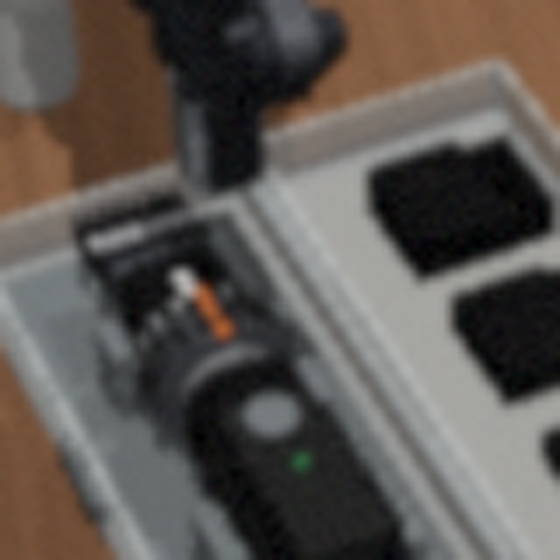

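The orange bar runs (200,290)–(225,333), in line with the pointer, as predicted for 0. I'll retract the arm high and away and check from the top.

send_rows([
  [-1, [0, -0.08, 0], 0],
  [-1, [0, -0.16, 0], 0],
  [-1, [0.05, -0.24, 0.05], 0],
  [-1, [0.15, -0.25, 0.1], 0],
  [-1, [0.25, -0.25, 0.15], 0],
])

```text
time: 9.78
tool_pos: [0.4346, 0.1881, 0.225]
ee_rot: [0.433, -0.434, -0.557, 0.56]
force: [1.3, 0.4, -0.6]
grip_width: 0.0003
```

send_rows([
  [-1, [0.1, 0, 0.04], 0],
  [-1, [0.2, 0, 0.08], 0],
  [-1, [0.28, 0, 0.1], 0],
  [-1, [0.28, 0, 0.1], 0],
  [-1, [0.28, 0, 0.1], 0],
])

```text
time: 10.4
tool_pos: [0.3511, 0.3107, 0.2237]
ee_rot: [0.433, -0.434, -0.556, 0.561]
force: [-0.1, -0.4, -0.8]
grip_width: 0.0002
```

```bash
python3 -c "
from h import *
rel()
shot('top','t3',(190,200,270,260),9)
a=np.array([np.cos(A),np.sin(A),0]);yd=np.array([-a[1],a[0],0])
P=np.array([.5307,.10296,.048]);C=P-.019*a-[0,0,.017]
print('ptr',((proj('top',[P])-[190,200])*9).round().tolist())
for k in(-1,-.5,0,.5,1):
  th=-k*.349
  print(k,((proj('top',[C+s*a+.022*(np.sin(th)*yd+[0,0,np.cos(th)]) for s in(-.01,.01)])-[190,200])*9).round().tolist())"
```

```text
t 10.4 pos [0.3511 0.3107 0.2237] trim-off mm [266.4 120.6 170.7] F [-0.15 -0.35 -0.84] w 0.0002
units [-0.5301  0.3434 -0.2439] turn -0.0008 down [-0.003 -0.007 -1.   ]
ptr [[256.0, 307.0]]
-1 [[399.0, 307.0], [304.0, 332.0]]
-0.5 [[394.0, 290.0], [299.0, 314.0]]
0 [[390.0, 271.0], [294.0, 296.0]]
0.5 [[385.0, 253.0], [290.0, 278.0]]
1 [[381.0, 235.0], [287.0, 260.0]]
```

View pics/t3.png

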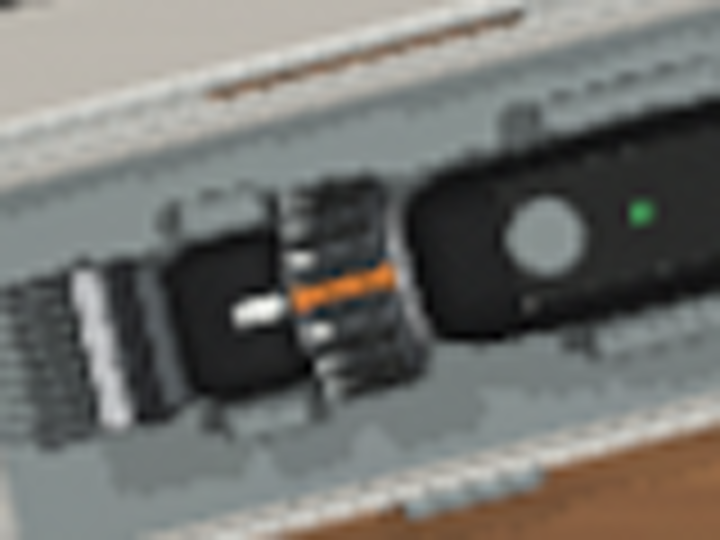

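The orange bar runs (295,300)–(393,277) and the pointer sits at (257,311). It's in line with the pointer and about 0.1 click from the predicted 0, within reading error. Trimmer is in its case, so I'm handing in.

```bash
python3 -c "
from h import *
env.job_done()"
```

```text
the job is handed in; nothing more can be done
```

The orange bar on the wheel now sits at the white pointer, the hand is clear, and the job is handed in.

- **What I did:** I shut the gripper and pressed its tip on the wheel with about 4.5–6.5 N. Two strokes of about 15.5 mm towards +y each turned the wheel two clicks, from −4 to 0. I then lifted straight up and moved away, finishing at about 10.4 s.
- **Wheel check:** After retracting, the top view showed the bar in line with the pointer, within about 0.1 click of the predicted zero position. The side view agreed within about 0.2 click, and its earlier reading was off by a similar amount in the same direction.
- **Other objects:** The trimmer was still lying in its case in the last pictures. The arm passed well above the oil bottle, clipper and comb, and the only contact I felt was with the wheel. I took no final wide picture of those three.
- **Disagreement:** The two cameras differed by 3–5 mm on absolute position. I started between the two readings and then found the wheel by touch.

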